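Hang the keyhole specimen plate on the tester's stud

ROBOT

A 7-joint arm with a two-finger parallel gripper is mounted at the origin on the work surface. World frame = base frame: x ahead of the robot, y to its left, z up, the work surface at z = 0. Lengths are in m, angles in rad, forces in N, time in s.
With the tool pointing down it reaches from about 0.425 to 0.925 m from the base axis. Payload 6.8 kg.
Tool frame: the origin (TCP) lies between the finger pads; the fingertips stand 22 mm ahead of it and the grasp point (between the pads) lies 3 mm ahead of it; z points along the fingers, y is the line along which they close (so a half turn about z gives the same grasp; the last joint's range is limited). The gripper opens to 85 mm and grips with 20 to 120 N. Pads are 22 mm wide; open, the fingers measure 114 mm over their backs; the gripper's body (76 mm by 85 mm) begins 54 mm behind the grasp point. The pads swing forward as they close: fully open they stand 13 mm farther back than shut.
Start: joints at [-1.337, 0.477, 0.022, 1.555, -0.011, 1.109, -0.083], TCP at [0.226, 0.636, 0.253] pointing down, gripper open.
Joint ranges: [-2.96, 2.96], [-0.34, 2.1], [-1.41, 1.46], [0.24, 2.44], [-1.37, 4.51], [0.17, 1.92], [-2.96, 2.96]. Speed limits (rad/s): [2.39, 2.39, 3.14, 3.14, 3.14, 3.14, 3.14].

INTERFACE

Orientations are given as a unit quaternion [w, x, y, z].
In Python, from station import bot gives the robot as it stands.
- The arm moves only by the tool servo_tool, never from a script. Its argument "motion" is a list that holds one entry, the list of rows, each a list of 5 numbers: the opening, from 0 (shut) to 1 (fully open), then the shift along the world's x, y, z each as a share of 0.04 m, from -1 to 1, then the turn about the world's z as a share of 0.12 rad, from -1 to 1. A call has 1 to 20 rows; each row shifts and turns the commanded pose from where the row before left it; what a row does not reach is not made up. A row lasts 1/10 s, in which the tool goes at most 50 mm and 8.59 degrees, less where a joint would pass 70% of its speed; a pose out of reach is approached as far as the arm can. A call with a number of a shift or a turn outside -1 to 1 is refused whole. A call with a gripper value outside its range is refused whole. The fingers move at their own pace and stop on an object; "newtons" is the grip in N (left out, the last holds). Time passes only in rows, so rows that do not move let the fingers close. It gives the time, the measured TCP pose, the force, the opening and the grip force at its end, in the units of the state.
- bot.get_obs(): the state, without advancing time (a new reading comes with each control period).
- bot.read_camera(name): name is "scene" or "top"; returns (picture, depth): 480x640x3 uint8, red, green, blue; 480x640 float32, m along the optical axis (not along the pixel's ray), 0 where there is no reading.
- bot.get_calibration(name): a dict with "fovy" (degrees; the focal length in pixels is half the picture's height over the tangent of half this angle, whatever the lens; pixels are square), "cx", "cy" (the principal point, pixels), "k1" (the pictures are not rectified: a ray, as slopes to the right and down, at radius r is drawn at 1 + k1 r^2 times it, then the intrinsics apply), "view" (4x4, takes a point from world to camera coordinates). Camera axes: x right, y down, z forward; pixel columns grow to the right and rows downward; lengths in m; the calibration is good to about 2 mm. A picture is of the moment at which its call begins. get_calibration takes no time and is no camera call.
- bot.hand_in(): hands the job in; it is judged then, once.
The state is a dict: "t": time; "q": joint angles; "joint_vel": joint speeds; "joint_torque": joint torques, N m; "eef_pos": TCP position; "tool_rot": TCP orientation; "contact_force": force on the tool from outside, world axes, zero at the start; "torque": the same for the moment, N m; "gripper_width": opening from 0.0 (shut) to 1.0 (fully open); "grasp_force": force on a finger pad.
Only numpy, scipy, OpenCV 4.12 (cv2) and the standard library are available. Lean on these libraries where they do the work, as an engineer would, in place of code of your own. Each camera call takes 0.05 s, during which the arm holds its last target. There are 200 camera calls.

TASK

Take the plate with the keyhole opening out of the rack and hang it on the upright stand: pass the wide round part of its keyhole over the stud's head, then slide the plate down, keeping hold of it all the way, until the stud sits at the top of the narrow slot, and let go. The plate should hang upright and square to the board; leave the other plate, with the plain round hole, standing in the rack.

Things in the scene. Friction and masses are not known exactly. Their poses are not given: they have to be found in the camera images.
- key_plate: Loose upright aluminium plate, ~0.2 kg, in one rack bay: 120 mm wide (y), 6 thick (x), 130 high; grip tab centred on top, 30 wide (y), 10 thick, from 130 to 170 mm up (fingers close along y). Keyhole: round hole 56 mm across, centre 55 mm above the lower edge, opening upward into a slot 24 mm wide that ends 110 mm above the lower edge. Front and back alike. Origin: centre of lower edge; z up.
- plain_plate: Loose plate of the same size, tab and material in the other bay of the rack, but with only a round 56 mm hole (no slot). Which bay holds which plate varies. Origin and axes as for key_plate. To be left where it is.
- stand: Fixed upright white board, 130 mm wide (y), 175 high, 15 thick, on a base 10 mm thick. Steel stud out of its front face along +x (away from the robot), y = 0, axis 160 mm above the table: shank 10 mm diameter, 24 long, then head 34 mm diameter, 6 thick. Origin: on the table under the front face; z up. A plate hung fully down, between board and head, has its lower edge 55 mm above the table.
- rack: Fixed grey rack, 310 mm long (y), 70 deep (x): two bays side by side centred at y = +75 and -75 mm. Plates stand in a 9 mm slot on a floor 8 mm above the table, between walls reaching 32 mm above the table. Origin: centre of the underside. The rack is left and the stand right, or the other way round.
There are look-alikes about, which are no part of the job. What is shaped like the key_plate but pink is not meant.

How it is judged:
On the way:
1. the keyhole plate, still held by the fingers, is slid down on the stud to within about 12 mm of fully down (contact force between the fingers and key_plate above 1 N and z of key_plate in the frame of stand between 0.044 and 0.067 m and x of key_plate in the frame of stand between -0.01 and 0.035 m and y of key_plate in the frame of stand between -0.025 and 0.025 m), for 0.05 s.
At the end, for the whole second after the job is handed in: The keyhole plate hangs at rest and let go between board and head, lower edge 46 to 65 mm above the table and within 25 mm of the stud's middle sideways, upright within 11 degrees, square to the board within 20; the plain plate stands upright in its bay, moved under 30 mm (z of key_plate in the frame of stand between 0.046 and 0.065 m and x of key_plate in the frame of stand between -0.01 and 0.035 m and y of key_plate in the frame of stand between -0.025 and 0.025 m and angle between each of key_plate, plain_plate's own z axis and vertical below 0.2 rad and angle between the x axis of key_plate and the x axis of stand, either way round below 0.35 rad and linear speed of key_plate below 0.03 m/s and distance of plain_plate from where it was at the start of the episode below 0.03 m); the robot touches nothing.
It fails at once if the plain plate is lifted out of its bay or knocked over (distance of plain_plate from where it was at the start of the episode above 0.04 m or angle between plain_plate's own z axis and vertical above 0.5 rad).
It also fails if it takes over 48 s, if anything falls off the work surface, if the arm or the gripper's body presses on something with over 40 N, if the wrist force passes 120 N, or if a joint passes its speed limit or range.

## Working session

There is one attempt and no reset: what is moved stays moved. The work goes in short steps, Python scripts to look and compute and a tool call to move; the robot and the scene stay as the last step left them, time stands still between calls to the robot, and variables do not carry over. Pictures are saved under pics/ and viewed, at most 10 in all, crops included, and the job is handed in when it is done.

Besides the shell and the picture viewer there is one more tool, called after "Emit:" by a JSON object that holds its "method" and its "body". servo_tool: Moves the arm, as the interface text tells. Shift numbers are shares of 0.04 m and turn numbers shares of 0.12 rad, none past 1 either way. Its arguments: {"type":"object","properties":{"motion":{"type":"array"},"newtons":{"type":"number"}},"required":["motion"]}

```bash
mkdir -p pics; cat > h.py <<'E'
import numpy as np, cv2
from station import bot
def world(name, depth, uv):
    """pixels -> world points using depth (undistorted)"""
    c=bot.get_calibration(name); f=240/np.tan(np.radians(c["fovy"])/2)
    uv=np.atleast_2d(uv).astype(float)
    d=np.c_[(uv[:,0]-c["cx"])/f,(uv[:,1]-c["cy"])/f]; s=d.copy()
    for _ in range(20): s=d/(1+c["k1"]*(s**2).sum(1,keepdims=True))
    z=depth[uv[:,1].astype(int),uv[:,0].astype(int)]
    P=np.c_[s*z[:,None],z,np.ones(len(z))]
    return (P@np.linalg.inv(np.array(c["view"])).T)[:,:3]
def grab(name):
    im,d=bot.read_camera(name); return np.array(im),np.array(d)
def cloud(name,d):
    v,u=np.mgrid[0:480,0:640]; W=world(name,d,np.c_[u.ravel(),v.ravel()]).reshape(480,640,3); W[d==0]=np.nan; return W
E
python3 - <<'E'
from h import *
for n in("scene","top"):
    im,d=grab(n); cv2.imwrite(f"pics/{n}0.png",im[:,:,::-1]); np.savez(f"{n}0.npz",im=im,d=d)
    c=bot.get_calibration(n); print(n,c["fovy"],c["k1"],np.linalg.inv(np.array(c["view"])).round(2).tolist(),(d==0).mean())
o=bot.get_obs();print(o)
E
```

```text
scene 57.606582731811216 -0.013968601810271281 [[0.55, 0.45, -0.71, 1.01], [0.84, -0.31, 0.45, -0.34], [-0.02, -0.84, -0.54, 0.45], [0.0, 0.0, 0.0, 1.0]] 0.004134114583333333
top 53.89495248815277 -0.09410860267751585 [[0.02, -0.99, 0.14, 0.36], [-1.0, -0.03, -0.04, 0.01], [0.04, -0.13, -0.99, 0.95], [0.0, 0.0, 0.0, 1.0]] 0.003880208333333333
{'t': 0.1, 'q': array([-1.33713115,  0.47773455,  0.02233125,  1.55632377, -0.01148067,
        1.10930796, -0.0830927 ]), 'joint_vel': array([ 0.00092139, -0.00288233,  0.00243258, -0.00207344,  0.00067224,
        0.00223365,  0.00049937]), 'joint_torque': array([ 4.67328297e-03, -5.97758639e+01,  1.61405280e+00, -2.81952882e+01,
        1.28624775e-02,  5.06730968e-03,  5.18617162e-05]), 'eef_pos': array([0.22606881, 0.63550018, 0.25242339]), 'tool_rot': array([-7.44471001e-05,  1.70029243e-01,  9.85438674e-01, -8.19379689e-04]), 'contact_force': array([ 0.34340392,  0.11692741, -0.32947149]), 'torque': array([-0.00974966,  0.01483304,  0.0286948 ]), 'grasp_force': 0.0, 'gripper_width': 1.003334927924735}
```

View pics/scene0.png

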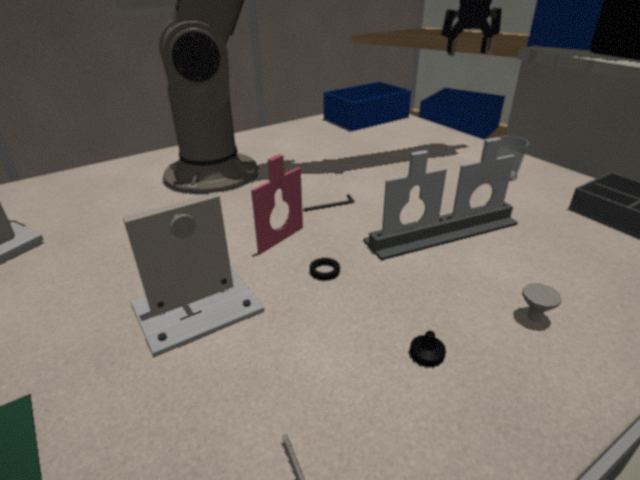

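View pics/top0.png

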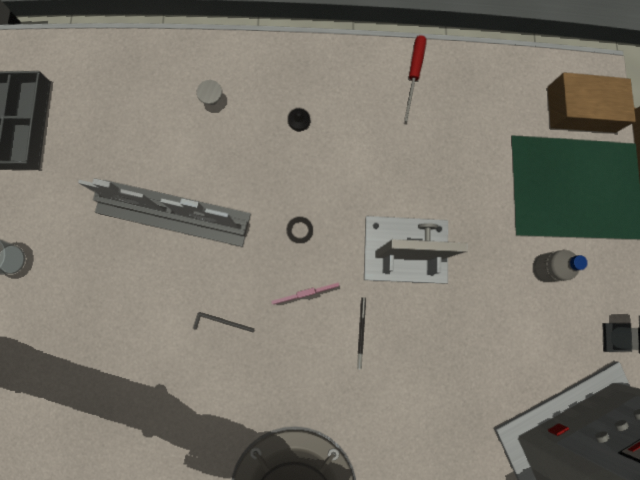

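The scene view shows three keyhole-like plates: grey with keyhole at (413,205), grey with plain round hole at (483,195), and pink with keyhole at (278,210). The target is the grey keyhole plate at (413,205). It stands in the rack bay nearer the stand and has a slot above its hole. In the top view its tab is near (190,203), and the stand with its stud is at (410,250), stud at (430,228).

```bash
python3 - <<'E'
from h import *
S=np.load("scene0.npz");T=np.load("top0.npz")
cv2.imwrite("pics/crop0.png",cv2.resize(S["im"][130:260,230:530,::-1],None,fx=2.6,fy=2.6,interpolation=cv2.INTER_CUBIC))
W=cloud("scene",S["d"]);V=cloud("top",T["d"])
def line(P,n):
    c=np.median(P,0); (vx,vy,x0,y0)=cv2.fitLine(P[:,:2].astype(np.float32),cv2.DIST_HUBER,0,.01,.01).ravel()
    t=(P[:,:2]-[x0,y0])@[vx,vy]; lo,hi=np.percentile(t,[1,99]); m=np.array([x0,y0])+np.array([vx,vy])*(lo+hi)/2
    print(n,len(P),"dir deg",np.degrees(np.arctan2(vy,vx)).round(1),"mid",m.round(4),"len",(hi-lo).round(3),"z",np.percentile(P[:,2],[1,50,99]).round(3))
def box(W,u0,u1,v0,v1,z0,z1):
    P=W[v0:v1,u0:u1].reshape(-1,3); return P[(P[:,2]>z0)&(P[:,2]<z1)]
g=box(W,378,450,145,245,.05,.19); line(box(W,378,450,145,245,.05,.13),"key body");line(box(W,400,440,145,190,.146,.2),"key tab")
line(box(W,455,515,150,225,.05,.13),"plain body");line(box(W,475,510,130,180,.146,.2),"plain tab")
line(box(W,120,240,190,310,.05,.19),"board scene");line(box(W,165,200,208,242,.1,.2),"stud area")
line(box(V,80,260,170,250,.15,.2),"top tabs");line(box(V,170,215,195,220,.15,.2),"top key tab")
line(box(V,370,470,235,265,.172,.2),"top board top");line(box(V,415,445,215,240,.10,.18),"top stud")
line(box(V,360,450,213,286,.004,.02),"top base")
line(box(V,90,255,180,248,.026,.036),"rack walls")
# scene plane of the board
B=box(W,135,225,205,300,.03,.17); c=np.median(B,0); _,_,vt=np.linalg.svd(B-B.mean(0)); n=vt[2]; print("board normal",n.round(3))
d=(B-c)@n; s=np.sign((np.array([1.01,-.34,.45])-c)@n); H=B[(d*s>.018)&(d*s<.04)]; print("head",len(H),H.mean(0).round(4),"offset",np.median((H-c)@n*s).round(4),np.ptp(H,axis=0).round(3), "plane pt",c.round(4))
E
```

```text
key body 1803 dir deg 78.6 mid [0.5226 0.1842] len 0.12 z [0.051 0.098 0.129]
key tab 346 dir deg 72.7 mid [0.5241 0.1838] len 0.031 z [0.147 0.164 0.178]
plain body 1740 dir deg 79.2 mid [0.5663 0.4059] len 0.263 z [0.051 0.096 0.129]
plain tab 307 dir deg 76.1 mid [0.5543 0.3351] len 0.031 z [0.146 0.164 0.178]
board scene 7439 dir deg 89.4 mid [ 0.4684 -0.2173] len 0.127 z [0.052 0.121 0.175]
stud area 1185 dir deg -42.8 mid [ 0.4826 -0.2097] len 0.053 z [0.115 0.158 0.176]
top tabs 350 dir deg 78.5 mid [0.5342 0.261 ] len 0.183 z [0.151 0.178 0.181]
top key tab 174 dir deg 80.1 mid [0.5195 0.1862] len 0.03 z [0.151 0.178 0.181]
top board top 703 dir deg 88.9 mid [ 0.4624 -0.2152] len 0.129 z [0.173 0.176 0.179]
top stud 167 dir deg 49.7 mid [ 0.49   -0.2132] len 0.028 z [0.151 0.166 0.178]
top base 3531 dir deg 60.1 mid [ 0.4645 -0.2089] len 0.19 z [0.005 0.011 0.017]
rack walls 1161 dir deg 78.6 mid [0.5283 0.2611] len 0.306 z [0.026 0.033 0.036]
board normal [ 0.998 -0.02  -0.061]
head 396 [ 0.4982 -0.218   0.1583] offset 0.0264 [0.007 0.033 0.026] plane pt [ 0.4684 -0.2233  0.105 ]
```

View pics/crop0.png

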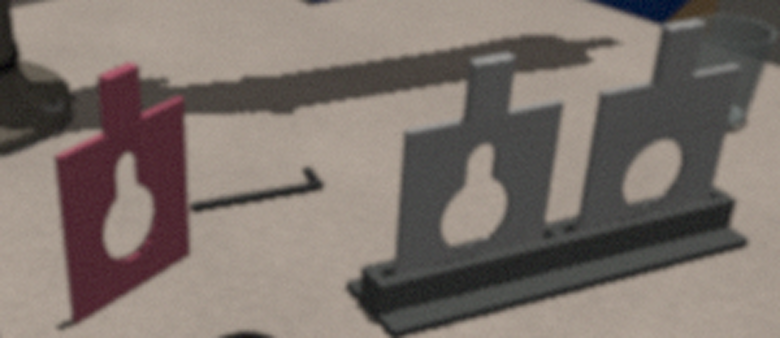

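The crop confirms it: the grey plate at left in the rack has the keyhole, the right one has a plain round hole, and the pink one is the decoy. The measurements agree with the given sizes:

| Item | Position (m) | Direction or height |
|---|---|---|
| Keyhole plate tab | (0.5195, 0.1855) | y axis at 78.6°, top at z = 0.178 |
| Stand front face | x = 0.470 | y axis about 89.2° |
| Stud | y = -0.217 | z = 0.16 |

Next I move above the tab.

Emit:
{"method": "servo_tool", "body": {"motion": [[[1,0.49,-0.75,0,0.08],[1,0.49,-0.75,0,0.08],[1,0.49,-0.75,0,0.08],[1,0.49,-0.75,0,0.08],[1,0.49,-0.75,0,0.08],[1,0.49,-0.75,0,0.08],[1,0.49,-0.75,0,0.08],[1,0.49,-0.75,0,0.08],[1,0.49,-0.75,0,0.08],[1,0.49,-0.75,0,0.08],[1,0.49,-0.75,0,0.08],[1,0.49,-0.75,0,0.08],[1,0.49,-0.75,0,0.08],[1,0.49,-0.75,0,0.08],[1,0.49,-0.75,0,0.08],[1,0,0,0,0],[1,0,0,0,0]]], "newtons": 60}}

```text
t: 1.8
eef_pos: [0.5203, 0.1851, 0.253]
tool_rot: [-0.0, 0.1, 0.995, -0.0]
contact_force: [0.0, 0.1, -0.9]
gripper_width: 1.004
grasp_force: 0.0
```

Emit:
{"method": "servo_tool", "body": {"motion": [[[1,0,0,-0.5,0],[1,0,0,-0.5,0],[1,0,0,-0.5,0],[1,0,0,-0.5,0],[1,0,0,-0.15,0],[1,0,0,0,0],[0,0,0,0,0],[0,0,0,0,0],[0,0,0,0,0],[0,0,0,0,0],[0,0,0,0,0],[0,0,0,0,0],[0,0,0,0,0],[0,0,0,0,0]]], "newtons": 60}}

```text
t: 3.2
eef_pos: [0.5209, 0.1864, 0.1681]
tool_rot: [0.001, 0.099, 0.995, 0.001]
contact_force: [0.2, 1.0, 5.9]
gripper_width: 0.34
grasp_force: 59.8
```

Emit:
{"method": "servo_tool", "body": {"motion": [[[0,0,0,0.25,0],[0,0,0,0.5,0],[0,0,0,0.5,0],[0,0,0,0.5,0],[0,0,0,0.5,0],[0,0,0,0.5,0],[0,0,0,0,0],[0,0,0,0,0]]]}}

```text
t: 4.0
eef_pos: [0.5199, 0.1857, 0.2769]
tool_rot: [-0.0, 0.099, 0.995, -0.0]
contact_force: [0.5, -0.4, -2.9]
gripper_width: 0.339
grasp_force: 59.6
```

```bash
python3 - <<'E'
from h import *
im,d=grab("scene"); cv2.imwrite("pics/scene1.png",im[:,:,::-1]); W=cloud("scene",d)
P=W[:,330:470].reshape(-1,3); tcp=bot.get_obs()["eef_pos"]; print(tcp)
P=P[(np.abs(P[:,0]-tcp[0])<.06)&(np.abs(P[:,1]-tcp[1])<.08)&(P[:,2]>.07)&(P[:,2]<.30)]
B=P[P[:,2]<tcp[2]-.035]; print(len(B),np.percentile(B,[1,50,99],axis=0).round(4))
_,_,vt=np.linalg.svd(B-B.mean(0)); print(vt[2].round(3))
E
```

```text
[0.51949956 0.18560105 0.27619279]
3658 [[0.5059 0.1255 0.1175]
 [0.5203 0.1771 0.1856]
 [0.5341 0.2427 0.2401]]
[-0.98   0.199  0.002]
```

View pics/scene1.png

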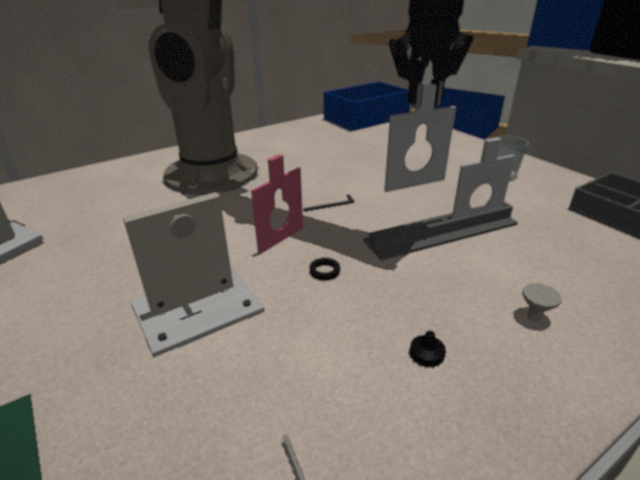

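The picture shows the keyhole plate held upright at (418,150), clear of the rack, with the plain plate still in its bay at (487,190). I carry it to in front of the stud.

Emit:
{"method": "servo_tool", "body": {"motion": [[[0,0.1,-0.3,0,0.1],[0,0.1,-0.67,0,0.1],[0,0.05,-0.67,0,0.1],[0,0.05,-0.67,0,0.1],[0,0.05,-0.67,0,0.1],[0,0.05,-0.67,0,0.1],[0,0.05,-0.67,0,0.1],[0,0.05,-0.67,0,0.1],[0,0.05,-0.67,0,0.1],[0,0.05,-0.67,0,0.1],[0,0.05,-0.67,0,0.1],[0,0,-0.67,0,0.1],[0,0,-0.67,0,0.1],[0,0,-0.67,0,0.1],[0,0,-0.67,-0.1,0.1],[0,0,-0.4,-0.2,0.04],[0,0,0,0,0],[0,0,0,0,0]]]}}

```text
t: 5.85
eef_pos: [0.5455, -0.2167, 0.2639]
tool_rot: [-0.001, 0.007, 1.0, 0.0]
contact_force: [-0.2, 0.5, -2.3]
gripper_width: 0.337
grasp_force: 59.7
```

```bash
python3 - <<'E'
from h import *
im,d=grab("scene"); cv2.imwrite("pics/scene2.png",cv2.resize(im[60:360,60:360,::-1],None,fx=2,fy=2,interpolation=cv2.INTER_CUBIC)); W=cloud("scene",d)
tcp=bot.get_obs()["eef_pos"]; print(tcp)
P=W[:,60:420].reshape(-1,3); P=P[(np.abs(P[:,0]-tcp[0])<.022)&(np.abs(P[:,1]-tcp[1])<.08)&(P[:,2]>.07)&(P[:,2]<tcp[2]-.035)]
print(len(P),np.percentile(P,[.5,50,99.5],axis=0).round(4)); _,_,vt=np.linalg.svd(P-P.mean(0)); print(vt[2].round(3))
H=W[150:300,80:300].reshape(-1,3);H=H[(H[:,0]>.485)&(H[:,0]<.51)&(H[:,2]>.13)&(H[:,2]<.19)&(abs(H[:,1]+.217)<.03)]
print("head",len(H),np.percentile(H,[2,50,98],axis=0).round(4))
E
```

```text
[ 0.54601997 -0.21609978  0.2643891 ]
7146 [[ 0.5432 -0.2772  0.1036]
 [ 0.548  -0.2273  0.1757]
 [ 0.5505 -0.1581  0.2289]]
[-1.     0.013  0.006]
head 274 [[ 0.495  -0.2241  0.1447]
 [ 0.4985 -0.212   0.1588]
 [ 0.5005 -0.2017  0.1755]]
```

View pics/scene2.png

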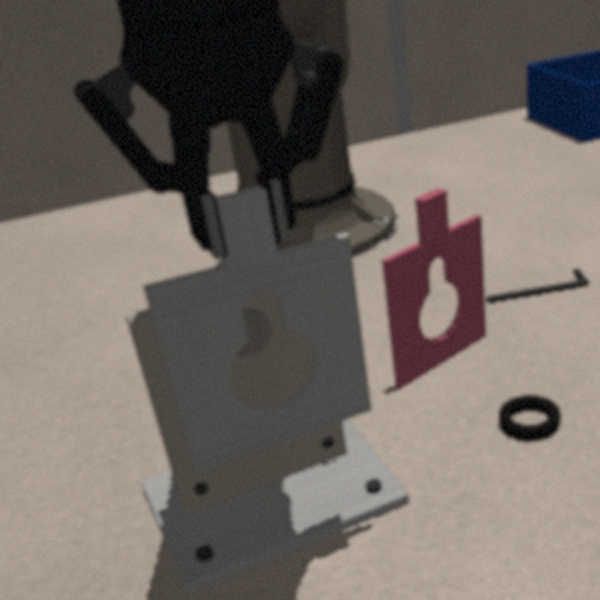

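The view shows the plate square in front of the stand at (260,340), with the stud head seen through its keyhole at (258,330). The measured offset is about 1 mm in y and z. I move it onto the stud.

Emit:
{"method": "servo_tool", "body": {"motion": [[[0,-0.2,0,0,0],[0,-0.2,0,0,0],[0,-0.2,0,0,0],[0,-0.2,0,0,0],[0,-0.2,0,0,0],[0,-0.2,0,0,0],[0,-0.2,0,0,0],[0,-0.19,0,0,0],[0,0,0,0,0],[0,0,0,0,0]]]}}

```text
t: 6.9
eef_pos: [0.4827, -0.2172, 0.2654]
tool_rot: [0.0, 0.007, 1.0, 0.0]
contact_force: [0.6, -0.3, -1.5]
gripper_width: 0.337
grasp_force: 59.7
```

Nothing touched. I slide down gently, about 44 mm first.

Emit:
{"method": "servo_tool", "body": {"motion": [[[0,0,0,-0.15,0],[0,0,0,-0.15,0],[0,0,0,-0.15,0],[0,0,0,-0.15,0],[0,0,0,-0.15,0],[0,0,0,-0.15,0],[0,0,0,-0.15,0],[0,0,0,0,0],[0,0,0,0,0]]]}}

```text
t: 7.8
eef_pos: [0.4826, -0.2173, 0.2232]
tool_rot: [-0.0, 0.007, 1.0, 0.0]
contact_force: [0.2, -0.2, -1.6]
gripper_width: 0.341
grasp_force: 59.7
```

```bash
python3 - <<'E'
from h import *
im,d=grab("scene"); cv2.imwrite("pics/scene3.png",cv2.resize(im[60:360,60:360,::-1],None,fx=2,fy=2,interpolation=cv2.INTER_CUBIC)); W=cloud("scene",d)
tcp=bot.get_obs()["eef_pos"]; print(tcp)
P=W[:,60:420].reshape(-1,3); P=P[(np.abs(P[:,0]-tcp[0])<.022)&(np.abs(P[:,1]-tcp[1])<.08)&(P[:,2]>.03)&(P[:,2]<tcp[2]-.035)]
Q=P[P[:,0]>.478]; print(len(Q),np.percentile(Q,[.5,50,99.5],axis=0).round(4))
E
```

```text
[ 0.48276566 -0.2173321   0.22347171]
6013 [[ 0.4808 -0.2774  0.0632]
 [ 0.4855 -0.2238  0.139 ]
 [ 0.4996 -0.1589  0.1878]]
```

View pics/scene3.png

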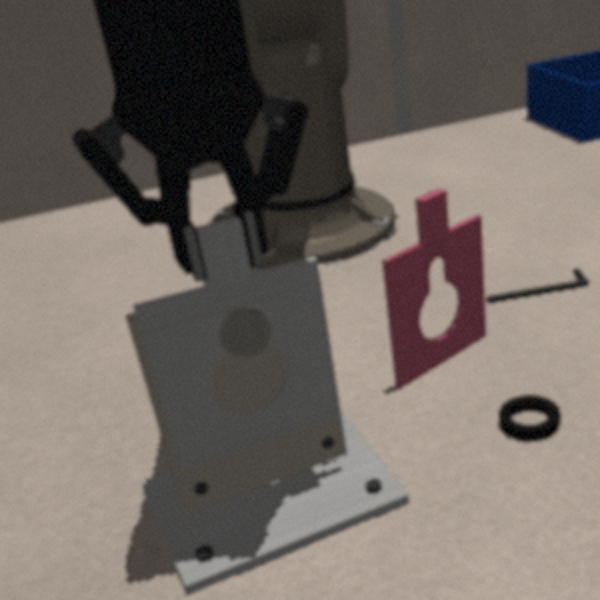

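The picture shows the stud head at (246,330) in front of the slot, with the round hole below it at (248,378). The lower edge is at about 63 mm, so 8 mm remain.

Emit:
{"method": "servo_tool", "body": {"motion": [[[0,0,0,-0.06,0],[0,0,0,-0.06,0],[0,0,0,-0.05,0],[0,0,0,-0.03,0],[0,0,0,0,0],[0,0,0,0,0]]]}}

```text
t: 8.45
eef_pos: [0.4827, -0.2172, 0.2153]
tool_rot: [0.0, 0.007, 1.0, -0.0]
contact_force: [-0.0, -0.9, -2.1]
gripper_width: 0.339
grasp_force: 59.8
```

Emit:
{"method": "servo_tool", "body": {"motion": [[[0,0,0,-0.03,0],[0,0,0,0,0],[0,0,0,0,0],[0.5,0,0,0,0],[0.6,0,0,0,0],[0.8,0,0,0,0],[1,0,0,0,0],[1,0,0,0,0],[1,0,0,0,0],[1,0,0,0,0],[1,0,0,0.3,0],[1,0,0,0.5,0],[1,0,0,0.8,0],[1,0,0,0.8,0],[1,0,0,0.8,0],[1,0,0,0,0],[1,0,0,0,0],[1,0,0,0,0],[1,0,0,0,0]]]}}

```text
t: 10.35
eef_pos: [0.4821, -0.217, 0.3411]
tool_rot: [-0.001, 0.007, 1.0, 0.0]
contact_force: [0.2, -0.4, -0.9]
gripper_width: 0.995
grasp_force: 0.0
```

```bash
python3 - <<'E'
from h import *
im,d=grab("scene"); cv2.imwrite("pics/scene4.png",im[:,:,::-1]); W=cloud("scene",d)
o=bot.get_obs(); print(o["eef_pos"],o["contact_force"])
P=W[:,60:420].reshape(-1,3); P=P[(np.abs(P[:,0]-.483)<.022)&(np.abs(P[:,1]+.217)<.08)&(P[:,2]>.03)&(P[:,2]<.24)]
Q=P[(P[:,0]>.474)&(P[:,0]<.492)]; print(len(Q),np.percentile(Q,[.5,50,99.5],axis=0).round(4)); _,_,vt=np.linalg.svd(Q-Q.mean(0)); print(vt[2].round(3))
E
```

```text
[ 0.482149   -0.21700474  0.34115092] [ 0.23952363 -0.53990871 -0.31415744]
6473 [[ 0.4802 -0.2768  0.0542]
 [ 0.486  -0.2238  0.1376]
 [ 0.4893 -0.1568  0.2244]]
[ 1.    -0.013 -0.005]
```

View pics/scene4.png

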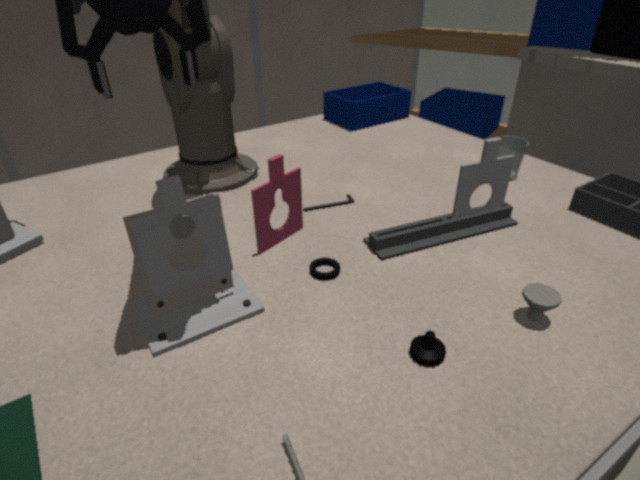

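The picture shows the plate hanging on the stud at (182,235), upright and square with its lower edge at about 54 mm. The gripper is clear above it, and the plain plate stands in its bay at (487,190).

```bash
python3 -c "
from station import bot; print(bot.hand_in())"
```

```text
the job is handed in; nothing more can be done
None
```

The keyhole plate hangs let go on the stud, upright and square with its lower edge at about 54 mm; the plain plate still stands in its bay, and the job is handed in (no verdict was returned).

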